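# Tighten the recessed foot bolt of an upturned bedside table

## Task

The base of the bedside table lies upside down on the work table and one of its feet still has a loose bolt, deep in an open hole. Take the orange-handled hex key from its stand, feel for the bolt's hex socket at the bottom of the hole without pressing hard, and turn the bolt clockwise, regripping the key as often as needed, until it comes up tight; do not strain it further. Leave the key standing fully seated in the socket, let go, and do not knock the jar or the tin out of place.

Things in the scene. Friction and masses are not known exactly. Their poses are not given: they have to be found in the camera images.
- key: Loose hex key, 150 g: steel hexagonal shank 14 mm across flats (16.2 over corners), 55 mm long, its last 1.5 mm bevelled 0.75 mm a side; on top an orange plastic handle 28 x 28 mm square, 45 mm high. Origin: centre of the shank's lower end, z up to the handle. Two shank flats face +-x; handle faces +-x, +-y. It starts upright in the stand, handle resting on the stand's top.
- key_grip (a point): Point on the key's axis in the handle, 79 mm above the tip (24 mm above the handle's underside): a good height for the TCP.
- key_tip (a point): Centre of the lower end of the key's shank.
- stand: Grey block fixed to the table, 80 (x) x 60 (y) x 60 mm high, with one 19 mm hole, 58 mm deep, in the middle of its top for the key. Origin under its centre. It can be at the left or the right.
- board: Fixed beech board, 380 (x) x 340 (y) x 22 mm, the upturned base of a bedside table, with stub feet 75 x 75 x 60 mm near its corners. Origin under its centre, on the table.
- foot: The foot to tighten: fixed brown beech block 75 x 75 x 60 mm on one of the board's two near corners (left or right), with an open 33 mm round hole, 40 mm deep, in its top. Origin under its centre, on the board (22 mm above the table).
- bore (a point): Centre of the mouth of the open hole, on the foot's top, 82 mm above the table. Steel bolt head at the bottom of the hole: 23 mm across, its top 18 mm below the mouth; hex socket 14.7 mm across flats, 16 mm deep (floor 34 mm below the mouth). The bolt lies off the hole's centre by an unmeasured amount: up to 4.3 mm along each of the foot's x and y. It does not shift.
- bolt (a joint): Turn of the bolt, rad, growing clockwise seen from above; starts at 0 to 0.8, firm stop (tight) at 3.2. At 0 two socket flats face the foot's +-x; at q the socket is turned clockwise by q. Drags with under 0.1 N m and stays where left; at the stop the moment climbs about 2 N m per rad of wrist turn: 0.2 N m means tight, 0.5 N m strains it. A seated key has 11 degrees of play in all.
- foot_done: The other near foot, same block without a hole: a black cap 33 mm across, 3 mm high, covers it. Fixed. Origin under its centre. Leave it.
- jar: Amber jar with white lid, 60 mm across, 85 mm high, loose. Origin under its centre. Left or right, across from the stand. Bystander.
- tin: Small round blue tin, 54 mm across, 22 mm high, loose on the board between the feet. Origin under its centre. Bystander.

How it is judged:
By the outcome, as a careful person would: the job done as asked, in the order asked, and still so for the second after the job is handed in, with the robot touching nothing.
It also fails if it takes over 72 s, if anything falls off the work surface, if the arm or the gripper's body presses on something with over 40 N, if the wrist force passes 120 N, or if a joint passes its speed limit or range.

## Robot

A 6-joint arm with a two-finger parallel gripper is mounted at the origin on the work surface. World frame = base frame: x ahead of the robot, y to its left, z up, the work surface at z = 0. Lengths are in m, angles in degrees, forces in N, time in s.
With the tool pointing down it reaches from about 0.25 to 0.775 m from the base axis. Payload 4 kg.
Tool frame: the origin (TCP) lies between the finger pads, 19 mm behind the fingertips; this is the grasp point; z points along the fingers, y is the line along which they close (so a half turn about z gives the same grasp; the last joint's range is limited). The gripper opens to 94 mm and grips with 3 to 60 N. Pads are 16 mm wide; open, the fingers measure 119 mm over their backs; the gripper's body (75 mm by 177 mm) begins 78 mm behind the grasp point.
Start: joints at [-82.282, 4.996, 78.535, -0, 96.463, -5.907], TCP at [0.13, -0.535, 0.224] pointing down, gripper open.
Joint ranges: [-177.83, 177.83], [-43.37, 116.18], [15.69, 146.23], [-61.86, 241.86], [9.47, 152.12], [-147.06, 147.06]. Speed limits (degrees/s): [159.86, 159.86, 180, 180, 180, 180].

## Interface

Orientations are given as a 3x3 rotation matrix whose columns are the frame's x, y, z axes.
In Python, from station import env gives the robot as it stands.
- The arm moves only by the tool step_arm, never from a script. Its arguments are lists of equal length, an entry for each row: "dp": the shift along the tool's x, y, z in mm, a list of three; "angular": the turn, a rotation vector about the tool's x, y, z in degrees, a list of three. In form: {"dp": [[dx, dy, dz], ...], "angular": [[ax, ay, az], ...]}. A call has exactly 10 rows; each row shifts and turns the commanded pose from where the row before left it, along the tool's axes as they then stand; what a row does not reach is not made up. A row lasts 1/8 s, in which the tool goes at most 62.5 mm and 10.7 degrees, less where a joint would pass 70% of its speed; a pose out of reach is approached as far as the arm can. A call with a gripper value outside its range is refused whole. "claw" is the finger opening in mm, from 0 to 94, set as the call begins (left out, the last holds). The fingers move at their own pace and stop on an object; "squeeze" is the grip in N (left out, the last holds). Time passes only in rows, so rows that do not move let the fingers close, or fill a call up. It gives the time, the measured TCP pose, the force, the opening and the grip force at its end, in the units of the state.
- env.get_obs(): the state, without advancing time (a new reading comes with each control period).
- env.camera(name): name is "side" or "top"; returns the picture (384x512x3 uint8, red, green, blue); there is no depth.
- env.get_calibration(name): a dict with "fx", "fy", "cx", "cy" (pixels), "T" (4x4, takes a point from camera to world coordinates). Camera axes: x right, y up, looking along -z (the intrinsics and any distortion apply to the point x, -y, -z); pixel columns grow to the right and rows downward; lengths in m; the calibration is good to about 2 mm. A picture is of the moment at which its call begins. get_calibration takes no time and is no camera call.
- env.close_job(): hands the job in; it is judged then, once.
The state is a dict: "clock": time; "joints": joint angles; "joint_velocities": joint speeds; "joint_efforts": joint torques, N m; "ee_pos": TCP position; "orientation": TCP orientation; "force": force on the tool from outside, world axes, zero at the start; "torque": the same for the moment, N m; "finger_gap": finger opening in m; "grasp_force": force on a finger pad.
Only numpy, scipy, OpenCV 4.12 (cv2) and the standard library are available. Lean on these libraries where they do the work, as an engineer would, in place of code of your own. Each camera call takes 0.05 s, during which the arm holds its last target. There are 200 camera calls.

## Working session

There is one attempt and no reset: what is moved stays moved. The work goes in short steps, Python scripts to look and compute and a tool call to move; the robot and the scene stay as the last step left them, time stands still between calls to the robot, and variables do not carry over. Pictures are saved under pics/ and viewed, at most 10 in all, crops included, and the job is handed in when it is done.

Besides the shell and the picture viewer there is one more tool, called as name(argument=value, ...) on one line, values as JSON. step_arm: Moves the arm, as the interface text tells. Its arguments: {"type":"object","properties":{"dp":{"type":"array","items":{"type":"array","items":{"type":"number"}}},"angular":{"type":"array","items":{"type":"array","items":{"type":"number"}}},"claw":{"type":"number"},"squeeze":{"type":"number"}},"required":["dp","angular"]}

```bash
mkdir -p pics; ls; python3 - <<'E'
from station import env
import cv2,numpy as np
o=env.get_obs()
for k in o: print(k,np.round(o[k],4).tolist())
for n in("top","side"):
    im=env.camera(n); cv2.imwrite(f"pics/{n}0.png",im[:,:,::-1])
    c=env.get_calibration(n); print(n,{k:np.round(v,4).tolist() for k,v in c.items()})
E
```

```text
pics
clock 0.0
joints [-82.2832, 5.0392, 78.6239, 0.0001, 96.4617, -5.9055]
joint_velocities [-0.0811, -0.0341, -0.0632, 0.0602, -0.1015, -0.0268]
joint_efforts [0.0001, -34.0179, -30.2424, 0.0716, 0.033, -0.0002]
ee_pos [0.1295, -0.534, 0.2231]
orientation [[0.9719, 0.2355, -0.0003], [0.2355, -0.9719, 0.0022], [0.0002, -0.0022, -1.0]]
force [-0.6619, 0.5497, -0.9385]
torque [0.0343, -0.0196, -0.0164]
grasp_force 0.0
finger_gap 0.0938
top {'fx': 437.084, 'fy': 437.084, 'cx': 261.6692, 'cy': 191.4764, 'T': [[0.0013, 0.9825, -0.1862, 0.3413], [-1.0, 0.0009, -0.0023, 0.0112], [-0.0021, 0.1862, 0.9825, 1.2901], [0.0, 0.0, 0.0, 1.0]]}
side {'fx': 365.1241, 'fy': 365.1241, 'cx': 254.1935, 'cy': 189.7895, 'T': [[-0.8907, 0.3041, -0.338, 0.2003], [-0.4545, -0.6129, 0.6463, 0.7083], [-0.0106, 0.7293, 0.6841, 0.8033], [0.0, 0.0, 0.0, 1.0]]}
```

View pics/top0.png

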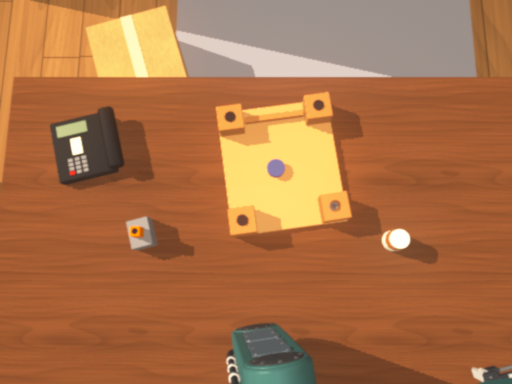

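View pics/side0.png

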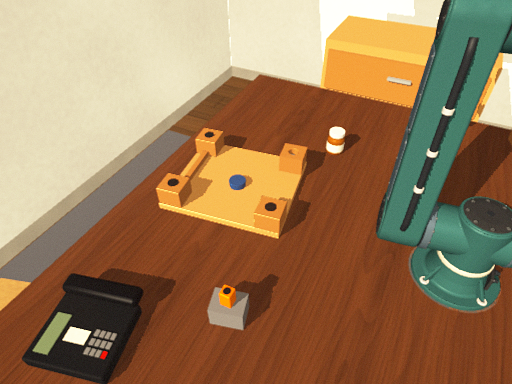

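The top view shows the key at about (137,232) on the stand at (141,233). The open-hole foot is at (335,206), the tin at (276,168) and the jar at (398,239). The side view shows the key at (228,296) and the foot at (293,157). I'll zoom in on these next.

```bash
cat > h.py <<'E'
from station import env
import cv2,numpy as np
def ray(n,uv):
    c=env.get_calibration(n);T=np.array(c["T"])
    d=np.array([(uv[0]-c["cx"])/c["fx"],-(uv[1]-c["cy"])/c["fy"],-1.])
    return T[:3,3],T[:3,:3]@d
def onz(n,uv,z):
    o,d=ray(n,uv); return o+d*(z-o[2])/d[2]
def proj(n,p):
    c=env.get_calibration(n);T=np.array(c["T"]);q=T[:3,:3].T@(np.array(p)-T[:3,3])
    return np.array([c["cx"]+c["fx"]*q[0]/-q[2],c["cy"]-c["fy"]*q[1]/-q[2]])
def two(a,b):
    (o1,d1),(o2,d2)=ray("top",a),ray("side",b)
    s=np.linalg.lstsq(np.c_[d1,-d2],o2-o1,rcond=None)[0]
    p,q=o1+s[0]*d1,o2+s[1]*d2; return (p+q)/2,np.linalg.norm(p-q)
E
python3 - <<'E'
from h import *
t=cv2.imread("pics/top0.png");s=cv2.imread("pics/side0.png")
def crop(im,x,y,w,h,k): return cv2.resize(im[y:y+h,x:x+w],(w*k,h*k),interpolation=cv2.INTER_CUBIC)
a=crop(t,310,180,50,50,8);b=crop(t,117,208,50,50,8);c=crop(s,200,280,60,50,6)
d=crop(s,268,138,50,50,6)
cv2.imwrite("pics/z.png",np.vstack([np.hstack([a,b]),np.hstack([cv2.resize(c[:,:],(400,200*300//300)),cv2.resize(d,(400,200))])])[:600])
E
```

```text
(no output)
```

View pics/z.png

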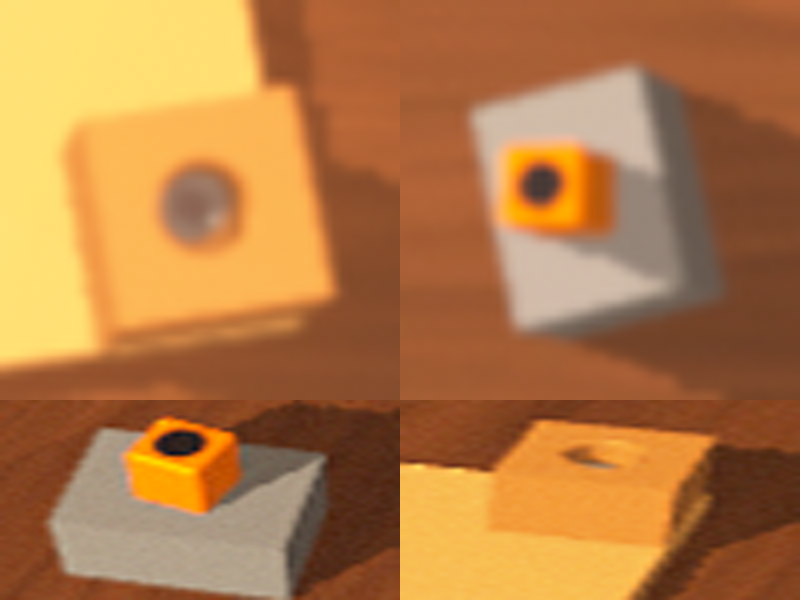

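The crops show the grey bolt head in the hole on the right foot, slightly off centre. The handle is nearly square to the image, and the stand is turned about 14°. Next I'll average a few frames and measure.

```bash
python3 - <<'E'
from h import *
t=np.mean([env.camera("top").astype(float) for _ in range(6)],0)[:,:,::-1]
s=np.mean([env.camera("side").astype(float) for _ in range(3)],0)[:,:,::-1]
np.save("t.npy",t);np.save("s.npy",s)
def up(im,x,y,w,h,k):
    M=np.float32([[k,0,(0.5-x)*k-.5],[0,k,(0.5-y)*k-.5]])
    return cv2.warpAffine(im.astype(np.float32),M,(w*k,h*k),flags=cv2.INTER_CUBIC).clip(0,255).astype(np.uint8)
a=up(t,322,194,24,24,16); 
a=cv2.normalize(a,None,0,255,cv2.NORM_MINMAX)
b=up(t,124,220,24,24,16)
cv2.imwrite("pics/z2.png",np.hstack([a,b]))
# key handle: two views via black dot
for n,im,c,r in(("top",t,(134,231),9),("side",s,(227,291),9)):
    x0,y0=c[0]-r,c[1]-r
    k=up(im,x0,y0,2*r,2*r,10); g=k.max(2); 
    m=cv2.GaussianBlur(g,(0,0),3)<110
    cs,_=cv2.findContours(m.astype(np.uint8),cv2.RETR_EXTERNAL,cv2.CHAIN_APPROX_NONE)
    for q in cs:
        if cv2.contourArea(q)>200:
            e=cv2.fitEllipse(q); print(n,"dot",x0+(e[0][0]+.5)/10-.5,y0+(e[0][1]+.5)/10-.5,np.array(e[1])/10)
E
```

```text
top dot 134.16855545043944 230.57476882934571 [3.26707191 3.66962509]
side dot 226.4908248901367 290.4314651489258 [5.81750908 7.07810287]
side dot 234.79014434814454 286.93689651489257 [1.89830208 2.78483295]
```

View pics/z2.png

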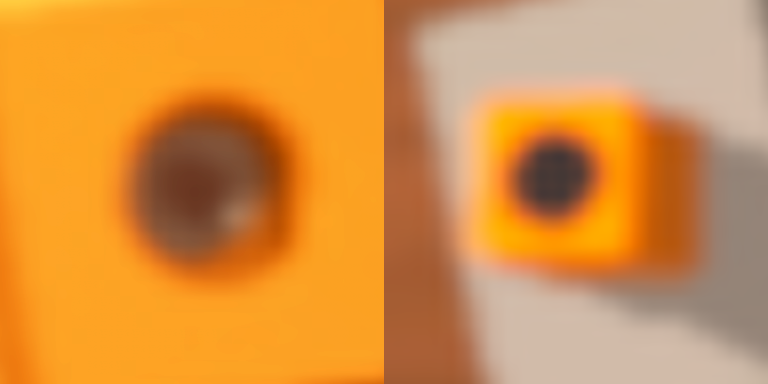

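The left crop shows the mouth at roughly u 133–320, v 92–282, with the bolt head inside. There is a dark socket near (195,190) and a highlight at (238,215). The right crop shows the key handle, close to square with the image. I'll boost the contrast on the bolt and measure the handle yaw.

```bash
python3 - <<'E'
from h import *
t=np.load("t.npy");s=np.load("s.npy")
def up(im,x,y,w,h,k):
    M=np.float32([[k,0,(0.5-x)*k-.5],[0,k,(0.5-y)*k-.5]])
    return cv2.warpAffine(im.astype(np.float32),M,(w*k,h*k),flags=cv2.INTER_CUBIC).clip(0,255)
P,e=two((134.169,230.575),(226.491,290.431)); print("key top",P,e, "top@105",onz("top",(134.169,230.575),.105),"side@105",onz("side",(226.491,290.431),.105))
# handle yaw & centre from top face: bright orange
k=up(t,126,222,18,18,20)
m=((k[:,:,2]>215)&(k[:,:,0]<90)).astype(np.uint8); m=cv2.morphologyEx(m,cv2.MORPH_CLOSE,np.ones((100,100)))
c=max(cv2.findContours(m,0,1)[0],key=cv2.contourArea); r=cv2.minAreaRect(c)
pts=[onz("top",(126+(u+.5)/20-.5,222+(v+.5)/20-.5),.105) for u,v in cv2.boxPoints(r)]
print("rect",r,np.round(pts,4).tolist())
for i in range(4):
    d=pts[(i+1)%4]-pts[i]; print("edge",np.linalg.norm(d),np.degrees(np.arctan2(d[1],d[0])))
# foot corners (manual, from crop) 
cs=[(310+u/8-.5,180+v/8-.5) for u,v in((85,122),(296,88),(335,295),(118,335))]
W=np.array([onz("top",c,.082) for c in cs]);print(np.round(W,4).tolist())
for i in range(4):
    d=W[(i+1)%4]-W[i]; print("edge",np.linalg.norm(d),np.degrees(np.arctan2(d[1],d[0])))
C=W.mean(0);print("bore",C)
for uv in((195,190),(192,188),(205,190)):
  p=(322+(uv[0]+.5)/16-.5,194+(uv[1]+.5)/16-.5); print(uv,p,"bolt@64",onz("top",p,.064))
f=lambda p:(proj("top",p)-[322,194]+.5)*16-.5
print("mouth centre crop",f(C),"bolt if centred",f(C-[0,0,.018]))
a=up(t,326,198,16,16,24)
print(np.round(cv2.resize(t[198:216,328:345].astype(np.float32),None,fx=1,fy=1).mean(2)).astype(int))
g=a.mean(2); g=np.clip((g-50)*2.2,0,255); 
h=(a[:,:,0]-a.min())*1.6
sd=up(s,280,143,28,18,20).mean(2); sd=np.clip((sd-40)*1.3,0,255)[:360,:]
L=np.zeros((384+360,800));L=np.zeros((384,384*2));L[:,:384]=g;L[:,384:]=np.clip(h,0,255)
cv2.imwrite("pics/z3.png",np.hstack([L]));cv2.imwrite("pics/z3s.png",sd)
E
```

```text
key top [0.45581507 0.3591899  0.10556608] 0.003368880215822211 top@105 [0.45747138 0.35997223 0.105     ] side@105 [0.45433824 0.35853597 0.105     ]
rect ((181.31329345703125, 193.56527709960938), (215.87823486328125, 220.00656127929688), 2.5261168479919434) [[0.4415, 0.3732, 0.105], [0.4714, 0.3736, 0.105], [0.4701, 0.3442, 0.105], [0.4403, 0.3439, 0.105]]
edge 0.029856998243055658 0.7808930640709695
edge 0.02945660251586383 -92.46540495838835
edge 0.029841959527628283 -179.4829001512137
edge 0.029318560740763736 87.54934960970827
[[0.561, -0.1502, 0.082], [0.5732, -0.2247, 0.082], [0.4999, -0.2357, 0.082], [0.4859, -0.1599, 0.082]]
edge 0.07545899228858409 -80.68116218285358
edge 0.07410480182409428 -171.46149984751628
edge 0.07708276741620214 100.5052932913805
edge 0.07573921863565806 7.339105183643754
bore [ 0.5299856  -0.19260017  0.082     ]
(195, 190) (333.71875, 205.40625) bolt@64 [ 0.53355951 -0.19043184  0.064     ]
(192, 188) (333.53125, 205.28125) bolt@64 [ 0.53391779 -0.18991062  0.064     ]
(205, 190) (334.34375, 205.40625) bolt@64 [ 0.53356121 -0.1922043   0.064     
[... 788 characters left out ...]
 174 173 173]
 [174 169 154 135 129 126 124 127 140 143 136 130 154 170 173 173 173]
 [175 172 163 148 136 132 130 131 138 140 138 140 160 171 173 173 173]
 [174 174 170 162 150 140 136 139 142 145 149 159 169 172 173 173 173]
 [175 174 174 171 166 159 154 153 155 159 166 171 173 173 173 173 173]
 [174 174 174 174 173 172 170 170 170 171 173 174 174 174 173 173 173]
 [174 174 175 174 174 174 174 174 174 174 174 174 174 174 174 173 173]
 [174 174 174 174 174 174 174 174 174 174 174 174 174 174 174 174 173]
 [174 174 174 174 174 174 174 174 174 174 174 174 174 174 174 173 173]][ WARN:0@0.153] global loadsave.cpp:1063 imwrite_ Unsupported depth image for selected encoder is fallbacked to CV_8U.
```

View pics/z3.png

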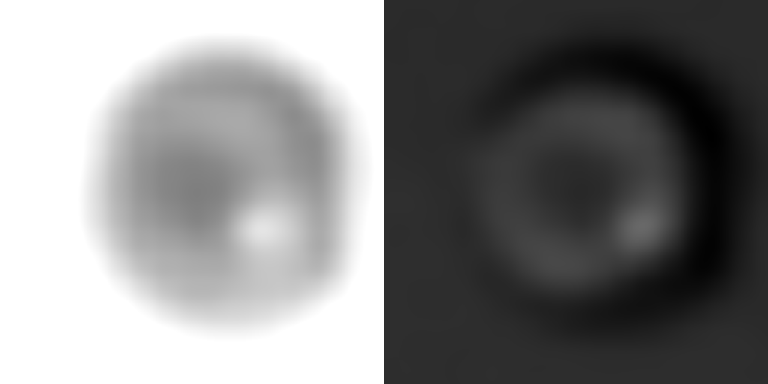

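The blue channel isolates the bolt head. It is centred near (203,190) in the 24x crop, which is pixel (334.0,205.4), so the bolt is at about (0.5335,-0.191). I'll move to the key now.

step_arm(dp=[[33,-49.5,0],[33,-49.5,0],[33,-49.5,0],[33,-49.5,0],[33,-49.5,0],[33,-49.5,0],[33,-49.5,0],[33,-49.5,0],[33,-49.5,0],[33,-49.5,0]], angular=[[0,0,0],[0,0,0],[0,0,0],[0,0,0],[0,0,0],[0,0,0],[0,0,0],[0,0,0],[0,0,0],[0,0,0]], claw=94)

```text
clock: 1.8
ee_pos: [0.334, 0.0262, 0.2248]
orientation: [[0.972, 0.236, 0.002], [0.236, -0.972, -0.001], [0.002, 0.001, -1.0]]
force: [0.1, -0.8, -0.1]
finger_gap: 0.0936
grasp_force: 0.0
```

step_arm(dp=[[33,-49.5,0],[33,-49.5,0],[33,-49.5,0],[33,-49.5,0],[33,-49.5,0],[33,-49.5,0],[0,0,0],[0,0,10],[0,0,10],[0,0,10]], angular=[[0,0,0],[0,0,0],[0,0,0],[0,0,0],[0,0,0],[0,0,0],[0,0,-10],[0,0,-10],[0,0,-10],[0,0,-10]])

```text
clock: 3.05
ee_pos: [0.4561, 0.3597, 0.1939]
orientation: [[0.588, 0.809, -0.0], [0.809, -0.588, -0.0], [-0.0, 0.0, -1.0]]
force: [-0.3, -0.5, -0.4]
finger_gap: 0.0942
grasp_force: 0.0
```

step_arm(dp=[[0,0,8],[0,0,8],[0,0,8],[0,0,8],[0,0,13],[0,0,14],[0,0,15],[0,0,15],[0,0,12],[0,0,8]], angular=[[0,0,-9],[0,0,-9],[0,0,-9],[0,0,-8.4],[0,0,0],[0,0,0],[0,0,0],[0,0,0],[0,0,0],[0,0,0]])

```text
clock: 4.3
ee_pos: [0.4559, 0.3594, 0.0841]
orientation: [[0.017, 1.0, -0.001], [1.0, -0.017, -0.001], [-0.001, -0.001, -1.0]]
force: [0.0, -1.1, -0.1]
finger_gap: 0.0939
grasp_force: 0.0
```

step_arm(dp=[[0,0,0],[0,0,0],[0,0,0],[0,0,0],[0,0,0],[0,0,0],[0,0,0],[0,0,0],[0,0,0],[0,0,0]], angular=[[0,0,0],[0,0,0],[0,0,0],[0,0,0],[0,0,0],[0,0,0],[0,0,0],[0,0,0],[0,0,0],[0,0,0]], claw=20, squeeze=8)

```text
clock: 5.55
ee_pos: [0.4561, 0.3596, 0.0852]
orientation: [[0.017, 1.0, -0.0], [1.0, -0.017, -0.0], [-0.0, -0.0, -1.0]]
force: [-0.1, -0.2, 1.1]
finger_gap: 0.0282
grasp_force: 7.9
```

step_arm(dp=[[0,0,0],[0,0,0],[0,0,0],[0,0,0],[0,0,0],[0,0,0],[0,0,0],[0,0,0],[0,0,0],[0,0,0]], angular=[[0,0,0],[0,0,-5],[0,0,-10],[0,0,-10],[0,0,-10],[0,0,-10],[0,0,-10],[0,0,-10],[0,0,-10],[0,0,-10]], claw=70)

```text
clock: 6.8
ee_pos: [0.4562, 0.3595, 0.0852]
orientation: [[-0.995, 0.098, 0.0], [0.098, 0.995, -0.0], [-0.0, -0.0, -1.0]]
force: [0.3, 0.3, 0.2]
finger_gap: 0.0703
grasp_force: 0.0
```

step_arm(dp=[[0,0,0],[0,0,0],[0,0,0],[0,0,0],[0,0,0],[0,0,0],[0,0,0],[0,0,0],[0,0,0],[0,0,0]], angular=[[0,0,-5],[0,0,0],[0,0,0],[0,0,0],[0,0,0],[0,0,0],[0,0,0],[0,0,0],[0,0,0],[0,0,0]], claw=20, squeeze=30)

```text
clock: 8.05
ee_pos: [0.4561, 0.3595, 0.0853]
orientation: [[-1.0, 0.017, 0.0], [0.017, 1.0, -0.0], [-0.0, -0.0, -1.0]]
force: [0.4, -0.5, 0.3]
finger_gap: 0.0279
grasp_force: 30.0
```

step_arm(dp=[[0,0,-15],[0,0,-20],[0,0,-25],[0,0,-25],[0,0,-20],[-5,-35,0],[-7.7,-55,0],[-7.7,-55,0],[-7.7,-55,0],[-7.7,-55,0]], angular=[[0,0,0],[0,0,0],[0,0,0],[0,0,0],[0,0,0],[0,0,0],[0,0,0],[0,0,0],[0,0,0],[0,0,0]])

```text
clock: 9.3
ee_pos: [0.4879, 0.1025, 0.1914]
orientation: [[-1.0, 0.017, 0.002], [0.017, 1.0, 0.0], [-0.002, 0.0, -1.0]]
force: [1.1, 0.1, -1.7]
finger_gap: 0.0277
grasp_force: 30.0
```

step_arm(dp=[[-7.7,-55,0],[-7.7,-55,0],[-7.7,-55,0],[-7.7,-55,0],[-7.8,-45,0],[-3,-30.5,0],[0,0,0],[0,0,0],[0,0,0],[0,0,0]], angular=[[0,0,0],[0,0,0],[0,0,0],[0,0,0],[0,0,0],[0,0,0],[0,0,-10],[0,0,-10],[0,0,-10],[0,0,0]])

```text
clock: 10.55
ee_pos: [0.5244, -0.1922, 0.1911]
orientation: [[-0.875, -0.483, 0.001], [-0.483, 0.875, -0.0], [-0.001, -0.001, -1.0]]
force: [-0.7, 0.1, -1.1]
finger_gap: 0.0276
grasp_force: 30.0
```

```bash
python3 - <<'E'
from h import *
o=env.get_obs();print(np.round(o["ee_pos"],4),np.round(o["joints"],1),o["finger_gap"],o["force"],o["torque"])
for n in("top","side"):
    im=np.mean([env.camera(n).astype(float) for _ in range(4)],0)[:,:,::-1]; np.save(n+"1.npy",im)
    tip=np.array(o["ee_pos"])-[0,0,.079]
    u=proj(n,tip);b=proj(n,[.5335,-.191,.064]);print(n,u,b)
    if n=="side":
        x,y=(int(v) for v in u); x0,y0=x-25,y-28
        z=cv2.resize(im[y0:y0+50,x0:x0+50].astype(np.float32),None,fx=12,fy=12,interpolation=cv2.INTER_CUBIC).clip(0,255).astype(np.uint8)
        cv2.imwrite("pics/s1.png",z);print(x0,y0)
E
```

```text
[ 0.5244 -0.1922  0.1911] [ -26.     6.5   80.6    0.    92.8 -144.9] 0.02763621557407052 [-0.71697624  0.06762316 -1.05757693] [ 0.0663705  -0.16619976 -0.01849867]
top [337.29438838 205.97599103] [333.91971642 205.42717532]
side [294.29620776 143.8734793 ] [290.65359072 155.29421807]
269 115
```

View pics/s1.png

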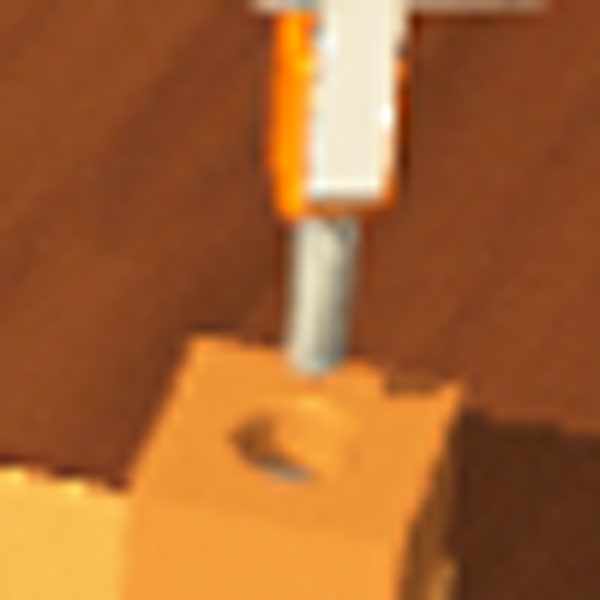

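The side view shows the shank tip at pixel (295.0,145.5), directly above the mouth at about (293,151). It gives a bias of about 2 mm for the side camera. Combining both views moves the bolt estimate to (0.532,-0.192).

step_arm(dp=[[-3.5,-1.7,0],[-3.6,-1.6,0],[0,0,8],[0,0,8],[0,0,8],[0,0,8],[0,0,6],[0,0,4],[0,0,0],[0,0,0]], angular=[[0,0,0],[0,0,0],[0,0,0],[0,0,0],[0,0,0],[0,0,0],[0,0,0],[0,0,0],[0,0,0],[0,0,0]])

```text
clock: 12.2
ee_pos: [0.5322, -0.1917, 0.1486]
orientation: [[-0.874, -0.485, 0.001], [-0.485, 0.874, -0.0], [-0.0, -0.001, -1.0]]
force: [-0.3, -0.6, -1.2]
finger_gap: 0.028
grasp_force: 30.0
```

```bash
cat > o.py <<'E'
from h import *
o=env.get_obs()
for k in("clock","ee_pos","joints","force","torque","grasp_force"): print(k,np.round(o[k],4).tolist())
R=np.array(o["orientation"]);print("psi",np.degrees(np.arctan2(R[1,0],R[0,0])), "tool torque",np.round(R.T@o["torque"],3))
E
python3 o.py
```

```text
clock 12.2
ee_pos [0.5322, -0.1917, 0.1486]
joints [-25.5521, 8.471, 83.3147, -0.0043, 88.1712, -144.5759]
force [-0.3396, -0.6268, -1.1883]
torque [0.0764, -0.0926, 0.0002]
grasp_force 29.9837
psi -150.97603328218162 tool torque [-0.022 -0.118 -0.   ]
```

step_arm(dp=[[0,0,0.5],[0,0,0.5],[0,0,0.5],[0,0,0.5],[0,0,0.5],[0,0,0.5],[0,0,0.5],[0,0,0.5],[0,0,0.5],[0,0,0]], angular=[[0,0,0],[0,0,0],[0,0,0],[0,0,0],[0,0,0],[0,0,0],[0,0,0],[0,0,0],[0,0,0],[0,0,0]])

```text
clock: 13.45
ee_pos: [0.532, -0.1916, 0.144]
orientation: [[-0.874, -0.485, 0.0], [-0.485, 0.874, -0.0], [-0.0, -0.0, -1.0]]
force: [-1.5, 0.0, 0.4]
finger_gap: 0.0277
grasp_force: 30.0
```

step_arm(dp=[[0,0,0.2],[0,0,0.2],[0,0,0.2],[0,0,0.2],[0,0,0.2],[0,0,0],[0,0,0],[0,0,0],[0,0,0],[0,0,0]], angular=[[0,0,0],[0,0,0],[0,0,0],[0,0,0],[0,0,0],[0,0,0],[0,0,0],[0,0,0],[0,0,0],[0,0,0]])

```text
clock: 14.7
ee_pos: [0.5321, -0.1916, 0.1434]
orientation: [[-0.874, -0.485, 0.001], [-0.485, 0.874, -0.0], [-0.0, -0.001, -1.0]]
force: [-1.9, 1.4, 4.9]
finger_gap: 0.0279
grasp_force: 30.0
```

```bash
python3 o.py
```

```text
clock 14.7
ee_pos [0.5321, -0.1916, 0.1434]
joints [-25.5498, 8.6182, 83.7537, -0.0013, 87.5862, -144.5777]
force [-1.9162, 1.4043, 4.9263]
torque [0.3894, 0.2884, -0.0031]
grasp_force 29.9854
psi -150.97206250349956 tool torque [-0.48   0.063  0.003]
```

step_arm(dp=[[0.05,0.2,0],[0.05,0.2,0],[0.05,0.2,0],[0.05,0.2,0],[0,0.2,0],[0,0,0],[0,0,0],[0,0,0],[0,0,0],[0,0,0]], angular=[[0,0,0],[0,0,0],[0,0,0],[0,0,0],[0,0,0],[0,0,0],[0,0,0],[0,0,0],[0,0,0],[0,0,0]])

```text
clock: 15.95
ee_pos: [0.5319, -0.1914, 0.1435]
orientation: [[-0.874, -0.485, 0.002], [-0.485, 0.874, -0.002], [-0.001, -0.002, -1.0]]
force: [-0.4, 0.4, 5.0]
finger_gap: 0.0279
grasp_force: 30.0
```

```bash
python3 o.py
```

```text
clock 15.95
ee_pos [0.5319, -0.1914, 0.1435]
joints [-25.521, 8.5138, 83.857, -0.0329, 87.4962, -144.5349]
force [-0.4127, 0.4005, 4.9824]
torque [0.0457, 0.0984, -0.0261]
grasp_force 29.9851
psi -150.98465683153802 tool torque [-0.088  0.064  0.026]
```

step_arm(dp=[[0,0,0],[0,0,0],[0,0,0],[0,0,0],[0,0,0],[0,0,0],[0,0,0],[0,0,0],[0,0,0],[0,0,0]], angular=[[0,0,3],[0,0,3],[0,0,3],[0,0,3],[0,0,3],[0,0,3],[0,0,3],[0,0,3],[0,0,3],[0,0,3]])

```text
clock: 17.2
ee_pos: [0.5317, -0.1917, 0.1434]
orientation: [[-1.0, 0.019, 0.002], [0.019, 1.0, -0.002], [-0.002, -0.002, -1.0]]
force: [-0.2, -1.2, 5.6]
finger_gap: 0.028
grasp_force: 30.0
```

```bash
python3 o.py
```

```text
clock 17.2
ee_pos [0.5317, -0.1917, 0.1434]
joints [-25.5306, 8.5178, 83.8624, -0.0627, 87.4938, -114.4394]
force [-0.1881, -1.229, 5.6468]
torque [-0.11, 0.0697, -0.0305]
grasp_force 29.9842
psi 178.9116279535529 tool torque [0.111 0.068 0.03 ]
```

step_arm(dp=[[0,0,0],[0,0,0],[0,0,0],[0,0,0],[0,0,0],[0,0,0],[0,0,0],[0,0,0],[0,0,0],[0,0,0]], angular=[[0,0,3],[0,0,3],[0,0,3],[0,0,3],[0,0,3],[0,0,3],[0,0,3],[0,0,3],[0,0,3],[0,0,3]])

```text
clock: 18.45
ee_pos: [0.5322, -0.1921, 0.1425]
orientation: [[-0.856, 0.516, 0.002], [0.516, 0.856, -0.003], [-0.003, -0.001, -1.0]]
force: [1.3, -2.0, 1.9]
finger_gap: 0.0278
grasp_force: 30.0
```

```bash
python3 o.py
```

```text
clock 18.45
ee_pos [0.5322, -0.1921, 0.1425]
joints [-25.5372, 8.5772, 83.9014, -0.0942, 87.3376, -84.4378]
force [1.321, -1.9771, 1.8604]
torque [-0.5749, -0.4971, 0.0311]
grasp_force 29.9834
psi 148.90503754617578 tool torque [ 0.235 -0.723 -0.031]
```

step_arm(dp=[[-0.25,-0.1,0],[-0.25,-0.1,0],[-0.25,-0.1,0],[-0.25,0,0],[0,0,0.3],[0,0,0.3],[0,0,0.3],[0,0,0.3],[0,0,0.3],[0,0,0]], angular=[[0,0,0],[0,0,0],[0,0,0],[0,0,0],[0,0,0],[0,0,0],[0,0,0],[0,0,0],[0,0,0],[0,0,0]])

```text
clock: 19.7
ee_pos: [0.5323, -0.1918, 0.142]
orientation: [[-0.857, 0.515, 0.001], [0.515, 0.857, -0.001], [-0.001, -0.0, -1.0]]
force: [1.1, -3.7, 4.9]
finger_gap: 0.0281
grasp_force: 30.0
```

```bash
python3 o.py
```

```text
clock 19.7
ee_pos [0.5323, -0.1918, 0.142]
joints [-25.5542, 8.6657, 83.8583, -0.0125, 87.4045, -84.5771]
force [1.1125, -3.657, 4.9087]
torque [-0.9733, -0.4869, 0.0378]
grasp_force 29.9853
psi 149.02349612871947 tool torque [ 0.584 -0.918 -0.038]
```

step_arm(dp=[[-0.2,-0.2,0],[-0.2,-0.2,0],[-0.2,-0.2,0],[-0.2,-0.2,0],[0,0,0],[0,0,0.3],[0,0,0.3],[0,0,0.3],[0,0,0],[0,0,0]], angular=[[0,0,0],[0,0,0],[0,0,0],[0,0,0],[0,0,0],[0,0,0],[0,0,0],[0,0,0],[0,0,0],[0,0,0]])

```text
clock: 20.95
ee_pos: [0.5325, -0.1925, 0.1401]
orientation: [[-0.857, 0.515, 0.0], [0.515, 0.857, 0.001], [-0.0, 0.001, -1.0]]
force: [3.3, -2.4, 0.1]
finger_gap: 0.0276
grasp_force: 30.0
```

```bash
python3 o.py
```

```text
clock 20.95
ee_pos [0.5325, -0.1925, 0.1401]
joints [-25.6296, 8.8208, 83.9, 0.0366, 87.2736, -84.6648]
force [3.2644, -2.4233, 0.0616]
torque [-0.5589, -1.1266, -0.0042]
grasp_force 29.9842
psi 149.03352295049814 tool torque [-0.1   -1.254  0.003]
```

step_arm(dp=[[-0.5,0,0],[-0.5,0,0],[-0.4,0,0],[0,0,0.8],[0,0,0.8],[0,0,0.8],[0,0,0.8],[0,0,0.8],[0,0,0],[0,0,0]], angular=[[0,0,0],[0,0,0],[0,0,0],[0,0,0],[0,0,0],[0,0,0],[0,0,0],[0,0,0],[0,0,0],[0,0,0]])

```text
clock: 22.2
ee_pos: [0.5331, -0.193, 0.1361]
orientation: [[-0.857, 0.515, -0.001], [0.515, 0.857, 0.001], [0.001, 0.0, -1.0]]
force: [-0.3, 2.9, 0.9]
finger_gap: 0.0278
grasp_force: 30.0
```

```bash
python3 o.py
```

```text
clock 22.2
ee_pos [0.5331, -0.193, 0.1361]
joints [-25.6446, 9.1084, 84.0413, 0.0205, 86.9265, -84.6786]
force [-0.2509, 2.8783, 0.9344]
torque [0.608, -0.1876, -0.0123]
grasp_force 29.9843
psi 149.0328864054878 tool torque [-0.618  0.152  0.012]
```

step_arm(dp=[[0.2,0.4,0.4],[0,0,1],[0,0,1],[0,0,1],[0,0,1],[0,0,1],[0,0,1],[0,0,0.6],[0,0,0],[0,0,0]], angular=[[0,0,0],[0,0,0],[0,0,0],[0,0,0],[0,0,0],[0,0,0],[0,0,0],[0,0,0],[0,0,0],[0,0,0]])

```text
clock: 23.45
ee_pos: [0.5333, -0.193, 0.1294]
orientation: [[-0.857, 0.515, -0.0], [0.515, 0.857, 0.0], [0.0, -0.0, -1.0]]
force: [-3.0, 2.2, 3.7]
finger_gap: 0.0279
grasp_force: 30.0
```

```bash
python3 o.py
```

```text
clock 23.45
ee_pos [0.5333, -0.193, 0.1294]
joints [-25.6114, 9.318, 84.5852, -0.0119, 86.1219, -84.6342]
force [-2.976, 2.1596, 3.7157]
torque [0.6251, 0.5879, -0.0058]
grasp_force 29.9848
psi 149.02360925819423 tool torque [-0.233  0.826  0.005]
```

step_arm(dp=[[0.4,0,0],[0.4,0,0],[0,0,0.3],[0,0,0.3],[0,0,0.3],[0,0,0.3],[0,0,0],[0,0,0],[0,0,0],[0,0,0]], angular=[[0,0,0],[0,0,0],[0,0,0],[0,0,0],[0,0,0],[0,0,0],[0,0,0],[0,0,0],[0,0,0],[0,0,0]])

```text
clock: 24.7
ee_pos: [0.533, -0.1928, 0.1283]
orientation: [[-0.857, 0.515, 0.001], [0.515, 0.857, -0.001], [-0.001, -0.0, -1.0]]
force: [0.3, 0.4, 3.3]
finger_gap: 0.0277
grasp_force: 30.0
```

```bash
python3 o.py
```

```text
clock 24.7
ee_pos [0.533, -0.1928, 0.1283]
joints [-25.6052, 9.2622, 84.771, -0.0131, 85.9234, -84.6284]
force [0.3157, 0.4318, 3.3073]
torque [0.1463, 0.052, 0.0554]
grasp_force 29.9849
psi 149.02407108479926 tool torque [-0.099  0.12  -0.055]
```

step_arm(dp=[[0,0,0],[0,0,0],[0,0,0],[0,0,0],[0,0,0],[0,0,0],[0,0,0],[0,0,0],[0,0,0],[0,0,0]], angular=[[0,0,6],[0,0,8],[0,0,8],[0,0,8],[0,0,8],[0,0,8],[0,0,8],[0,0,8],[0,0,8],[0,0,5]])

```text
clock: 25.95
ee_pos: [0.5333, -0.1927, 0.1283]
orientation: [[0.278, 0.961, 0.001], [0.961, -0.278, -0.0], [-0.0, 0.001, -1.0]]
force: [0.1, 1.0, 3.5]
finger_gap: 0.0279
grasp_force: 30.0
```

```bash
python3 o.py
```

```text
clock 25.95
ee_pos [0.5333, -0.1927, 0.1283]
joints [-25.6005, 9.2659, 84.7679, 0.0083, 85.8965, -9.4553]
force [0.0736, 0.9966, 3.5036]
torque [0.1181, -0.0131, 0.1267]
grasp_force 29.9858
psi 73.85415575823146 tool torque [ 0.02   0.117 -0.127]
```

step_arm(dp=[[0,0,0],[0,0,0],[0,0,0],[0,0,0],[0,0,0],[0,0,0],[0,0,0],[0,0,0],[0,0,0],[0,0,0]], angular=[[0,0,1],[0,0,1],[0,0,1],[0,0,1],[0,0,1],[0,0,1],[0,0,0],[0,0,0],[0,0,0],[0,0,0]])

```text
clock: 27.2
ee_pos: [0.5332, -0.1927, 0.1283]
orientation: [[0.374, 0.927, 0.001], [0.927, -0.374, -0.0], [0.0, 0.001, -1.0]]
force: [2.9, -0.3, 3.5]
finger_gap: 0.0278
grasp_force: 30.0
```

```bash
python3 o.py
```

```text
clock 27.2
ee_pos [0.5332, -0.1927, 0.1283]
joints [-25.6007, 9.2638, 84.77, 0.0044, 85.9106, -3.6253]
force [2.8691, -0.2964, 3.4563]
torque [-0.0385, -0.9002, 0.0433]
grasp_force 29.9867
psi 68.02431127842 tool torque [-0.849  0.301 -0.043]
```

step_arm(dp=[[0,0,0],[0,0,0],[0,0,0],[0,0,0],[0,0,0],[0,0,0],[0,0,0],[0,0,0],[0,0,0],[0,0,0]], angular=[[0,0,4],[0,0,4],[0,0,4],[0,0,4],[0,0,3],[0,0,3],[0,0,1.5],[0,0,1.5],[0,0,0],[0,0,0]])

```text
clock: 28.45
ee_pos: [0.5332, -0.1928, 0.1283]
orientation: [[0.731, 0.682, 0.001], [0.682, -0.731, -0.0], [0.0, 0.001, -1.0]]
force: [4.5, -0.3, 3.1]
finger_gap: 0.0277
grasp_force: 30.0
```

```bash
python3 o.py
```

```text
clock 28.45
ee_pos [0.5332, -0.1928, 0.1283]
joints [-25.6058, 9.263, 84.7675, -0.0003, 85.9109, 21.3616]
force [4.46, -0.3027, 3.0938]
torque [-0.1678, -1.1267, 0.057]
grasp_force 29.9869
psi 43.03266108832365 tool torque [-0.892  0.709 -0.057]
```

step_arm(dp=[[0.3,0.3,0],[0.3,0.3,0],[0,0,0],[0,0,0],[0,0,0],[0,0,0],[0,0,0],[0,0,0],[0,0,0],[0,0,0]], angular=[[0,0,2],[0,0,2],[0,0,2],[0,0,2],[0,0,2],[0,0,2],[0,0,1],[0,0,1],[0,0,0],[0,0,0]])

```text
clock: 29.7
ee_pos: [0.5335, -0.1928, 0.1283]
orientation: [[0.875, 0.484, -0.0], [0.484, -0.875, -0.0], [-0.001, 0.0, -1.0]]
force: [1.2, -1.5, 6.1]
finger_gap: 0.0277
grasp_force: 30.0
```

```bash
python3 o.py
```

```text
clock 29.7
ee_pos [0.5335, -0.1928, 0.1283]
joints [-25.5776, 9.3559, 84.6668, -0.027, 85.9917, 35.4453]
force [1.2335, -1.5114, 6.0856]
torque [-0.212, -0.3882, 0.0993]
grasp_force 29.9865
psi 28.979050952949596 tool torque [-0.374  0.237 -0.099]
```

step_arm(dp=[[0,0,0],[0,0,0],[0,0,0],[0,0,0],[0,0,0],[0,0,0],[0,0,0],[0,0,0],[0,0,0],[0,0,0]], angular=[[0,0,2],[0,0,1],[0,0,1],[0,0,1],[0,0,1],[0,0,1],[0,0,1],[0,0,0],[0,0,0],[0,0,0]])

```text
clock: 30.95
ee_pos: [0.5335, -0.1928, 0.1283]
orientation: [[0.934, 0.358, -0.0], [0.358, -0.934, -0.0], [-0.001, 0.0, -1.0]]
force: [2.2, -0.9, 5.6]
finger_gap: 0.0279
grasp_force: 30.0
```

```bash
python3 o.py
```

```text
clock 30.95
ee_pos [0.5335, -0.1928, 0.1283]
joints [-25.5777, 9.3553, 84.6674, -0.0288, 85.9922, 43.4428]
force [2.1687, -0.85, 5.6385]
torque [-0.3167, -0.3904, 0.0457]
grasp_force 29.9865
psi 20.981507260869634 tool torque [-0.436  0.251 -0.045]
```

step_arm(dp=[[0,0,0],[0,0,0],[0,0,0],[0,0,0],[0,0,0],[0,0,0],[0,0,0],[0,0,0],[0,0,0],[0,0,0]], angular=[[0,0,2],[0,0,2],[0,0,1],[0,0,1],[0,0,1],[0,0,1],[0,0,1],[0,0,0],[0,0,0],[0,0,0]])

```text
clock: 32.2
ee_pos: [0.5335, -0.1928, 0.1283]
orientation: [[0.978, 0.208, -0.0], [0.208, -0.978, -0.0], [-0.001, 0.0, -1.0]]
force: [2.1, -1.1, 5.6]
finger_gap: 0.0281
grasp_force: 30.0
```

```bash
python3 o.py
```

```text
clock 32.2
ee_pos [0.5335, -0.1928, 0.1283]
joints [-25.5782, 9.3567, 84.667, -0.0321, 85.9879, 52.4434]
force [2.1471, -1.0539, 5.5835]
torque [-0.2909, -0.366, 0.0623]
grasp_force 29.9864
psi 11.980644512277916 tool torque [-0.361  0.298 -0.062]
```

step_arm(dp=[[0,0,0],[0,0,0],[0,0,0],[0,0,0],[0,0,0],[0,0,0],[0,0,0],[0,0,0],[0,0,0],[0,0,0]], angular=[[0,0,2],[0,0,2],[0,0,1],[0,0,1],[0,0,1],[0,0,1],[0,0,1],[0,0,0],[0,0,0],[0,0,0]])

```text
clock: 33.45
ee_pos: [0.5335, -0.1928, 0.1282]
orientation: [[0.999, 0.052, -0.0], [0.052, -0.999, -0.0], [-0.001, 0.0, -1.0]]
force: [1.4, -1.0, 5.1]
finger_gap: 0.0277
grasp_force: 30.0
```

```bash
python3 o.py
```

```text
clock 33.45
ee_pos [0.5335, -0.1928, 0.1282]
joints [-25.5795, 9.3584, 84.6675, -0.0336, 85.9886, 61.4428]
force [1.4081, -0.9899, 5.123]
torque [-0.27, -0.32, 0.0574]
grasp_force 29.9863
psi 2.9800266186267628 tool torque [-0.286  0.306 -0.057]
```

step_arm(dp=[[0,0,0],[0,0,0],[0,0,0],[0,0,0],[0,0,0],[0,0,0],[0,0,0],[0,0,0],[0,0,0],[0,0,0]], angular=[[0,0,2],[0,0,1],[0,0,1],[0,0,1],[0,0,1],[0,0,1],[0,0,1],[0,0,0],[0,0,0],[0,0,0]])

```text
clock: 34.7
ee_pos: [0.5335, -0.1928, 0.1282]
orientation: [[0.996, -0.087, -0.0], [-0.087, -0.996, -0.001], [-0.0, 0.001, -1.0]]
force: [1.5, -1.4, 4.9]
finger_gap: 0.0276
grasp_force: 30.0
```

```bash
python3 o.py
```

```text
clock 34.7
ee_pos [0.5335, -0.1928, 0.1282]
joints [-25.5758, 9.3591, 84.6691, -0.0425, 85.9827, 69.4305]
force [1.4904, -1.3963, 4.8953]
torque [-0.305, -0.3234, 0.147]
grasp_force 29.9934
psi -5.003331709071124 tool torque [-0.276  0.349 -0.147]
```

step_arm(dp=[[0,0,0],[0,0,0],[0,0,0],[0,0,0],[0,0,0],[0,0,0],[0,0,0],[0,0,0],[0,0,0],[0,0,0]], angular=[[0,0,0.5],[0,0,0.5],[0,0,0.5],[0,0,0.5],[0,0,0],[0,0,0],[0,0,0],[0,0,0],[0,0,0],[0,0,0]])

```text
clock: 35.95
ee_pos: [0.5335, -0.1928, 0.1282]
orientation: [[0.993, -0.122, -0.0], [-0.122, -0.993, -0.001], [-0.0, 0.001, -1.0]]
force: [1.8, -2.4, 5.4]
finger_gap: 0.0277
grasp_force: 30.0
```

```bash
python3 o.py
```

```text
clock 35.95
ee_pos [0.5335, -0.1928, 0.1282]
joints [-25.5766, 9.3587, 84.6711, -0.0409, 85.9796, 71.4172]
force [1.807, -2.3596, 5.4334]
torque [-0.3694, -0.3203, 0.2853]
grasp_force 30.0085
psi -6.990919842915466 tool torque [-0.328  0.363 -0.285]
```

The moment has climbed to 0.285 N m, so the bolt is tight. I'll relieve the key, check that it is seated, and let go.

step_arm(dp=[[0.2,0.2,0],[0.2,0.2,0],[0,0,-0.2],[0,0,-0.2],[0,0,0],[0,0,0],[0,0,0],[0,0,0],[0,0,0],[0,0,0]], angular=[[0,0,-1],[0,0,-1],[0,0,-1],[0,0,-1],[0,0,0],[0,0,0],[0,0,0],[0,0,0],[0,0,0],[0,0,0]])

```text
clock: 37.2
ee_pos: [0.5336, -0.193, 0.1282]
orientation: [[0.999, -0.052, -0.001], [-0.052, -0.999, 0.0], [-0.001, -0.0, -1.0]]
force: [-0.6, -1.0, 1.3]
finger_gap: 0.0279
grasp_force: 30.0
```

```bash
python3 o.py
```

```text
clock 37.2
ee_pos [0.5336, -0.193, 0.1282]
joints [-25.5964, 9.4216, 84.6024, -0.0115, 86.0393, 67.3813]
force [-0.552, -0.9554, 1.3166]
torque [-0.1362, 0.128, -0.0259]
grasp_force 29.9844
psi -2.976926726802928 tool torque [-0.143 -0.121  0.026]
```

step_arm(dp=[[0,0,0],[0,0,0],[0,0,0],[0,0,0],[0,0,0],[0,0,0],[0,0,-2],[0,0,-4],[0,0,-6],[0,0,-10]], angular=[[0,0,0],[0,0,0],[0,0,0],[0,0,0],[0,0,0],[0,0,0],[0,0,0],[0,0,0],[0,0,0],[0,0,0]], claw=60)

```text
clock: 38.45
ee_pos: [0.5339, -0.193, 0.151]
orientation: [[0.999, -0.052, -0.0], [-0.052, -0.999, 0.0], [-0.0, -0.0, -1.0]]
force: [-0.4, 0.0, -0.3]
finger_gap: 0.0605
grasp_force: 0.0
```

step_arm(dp=[[0,0,-15],[0,0,-15],[0,0,-20],[-20,0,-20],[-30,0,-20],[-40,0,0],[-40,0,0],[-40,0,0],[-30,0,0],[0,0,0]], angular=[[0,0,0],[0,0,0],[0,0,0],[0,0,0],[0,0,0],[0,0,0],[0,0,0],[0,0,0],[0,0,0],[0,0,0]])

```text
clock: 39.7
ee_pos: [0.3336, -0.1828, 0.2422]
orientation: [[0.999, -0.054, 0.003], [-0.054, -0.999, -0.002], [0.003, 0.002, -1.0]]
force: [0.9, -0.6, -0.3]
finger_gap: 0.06
grasp_force: 0.0
```

```bash
python3 - <<'E'
from h import *
o=env.get_obs();print(o["clock"],o["ee_pos"])
t=env.camera("top")[:,:,::-1];s=env.camera("side")[:,:,::-1]
for n,im in(("top",t),("side",s)): print(n,proj(n,[.5332,-.1928,.148]))
z=np.hstack([cv2.resize(t[130:260,220:420],(400,260)),cv2.resize(s[100:230,210:360],(300,260))])
cv2.imwrite("pics/end.png",z)
E
```

```text
39.7 [ 0.33355174 -0.18278448  0.24215241]
top [339.68978797 200.62818359]
side [292.51418098 133.70391471]
```

View pics/end.png

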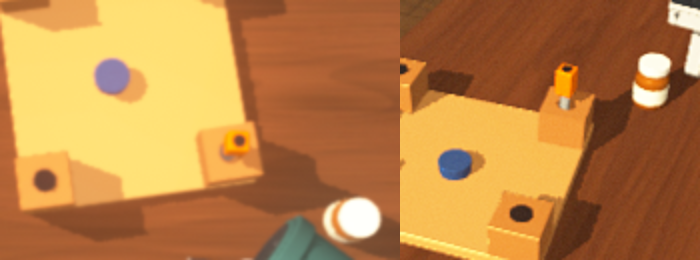

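The key stands upright in the foot. Its top dot is at about (340,200) in the top view, as predicted for a fully seated key. The jar and tin have not moved.

```bash
python3 -c "
from station import env
print(env.close_job())"
```

```text
the job is handed in; nothing more can be done
None
```

The bolt is tight: the moment reached about 0.29 N m and I stopped there. The key is released and standing fully seated in the socket, the jar and tin are where they were, and I handed the job in at about 40 s.

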